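Wedge the rocking bench polisher steady

ROBOT

A 6-joint arm with a two-finger parallel gripper is mounted at the origin on the work surface. World frame = base frame: x ahead of the robot, y to its left, z up, the work surface at z = 0. Lengths are in m, angles in degrees, forces in N, time in s.
With the tool pointing down it reaches from about 0.225 to 0.725 m from the base axis. Payload 3.1 kg.
Tool frame: the origin (TCP) lies between the finger pads; the fingertips stand robot.tcp_to_tips ahead of it and the grasp point (between the pads) lies 11 mm behind it (robot.tcp_to_tips is the distance from the TCP to the fingertips, in m); x points along the fingers, y is the direction in which the jaws open and shut, and the axes are right-handed (so a half turn about x gives the same grasp; the last joint's range is limited). The gripper opens to 85 mm and grips with 20 to 120 N. Pads are 22 mm wide; open, the fingers measure 114 mm over their backs; the gripper's body (76 mm by 85 mm) begins 54 mm behind the grasp point. The pads swing forward as they close: fully open they stand 13 mm farther back than shut.
Start: joints at [63.151, 2.75, 5.684, 92.934, 0, 82.678], TCP at [0.175, 0.495, 0.239] pointing down, gripper open.
Joint ranges: [-166.93, 166.93], [-56.73, 111.36], [-69.38, 81.34], [-121.58, 131.49], [-85.45, 84.26], [-180, 180]. Speed limits (degrees/s): [159.86, 159.86, 180, 180, 180, 180].

INTERFACE

Orientations are given as [roll, pitch, yaw] about the fixed x, y, z axes, in that order (R = Rz(yaw) Ry(pitch) Rx(roll)).
In Python, from cell import robot gives the robot as it stands. The module is installed in compiled form; this text tells all that it offers.
- The arm moves only by the tool drive_tool, never from a script. Its argument "series" is one flat list of numbers, 5 for each row, row after row: the opening, from -1 (shut) to 1 (fully open), then the shift along the tool's x, y, z in m, then the turn about the tool's x in degrees. A call has 1 to 8 rows; each row shifts and turns the commanded pose from where the row before left it, along the tool's axes as they then stand; what a row does not reach is not made up. A row lasts 1/8 s, in which the tool goes at most 62.5 mm and 10.7 degrees, less where a joint would pass 70% of its speed; a pose out of reach is approached as far as the arm can. A call is refused whole if a number of a shift passes 0.0625 or a number of a turn 10.7, either way. A call with a gripper value outside its range is refused whole. The fingers move at their own pace and stop on an object; "squeeze" is the grip in N (left out, the last holds). Time passes only in rows, so rows that do not move let the fingers close. It gives the time, the measured TCP pose, the force and the opening at its end, in the units of the state.
- robot.sense(): the state, without advancing time (a new reading comes with each control period).
- robot.grab_frame(name): name is "side" or "top"; returns the picture (384x512x3 uint8, blue, green, red); there is no depth.
- robot.camera_info(name): a dict with "K" (3x3 intrinsics, pixels), "k1" (the pictures are not rectified: a ray, as slopes to the right and down, at radius r is drawn at 1 + k1 r^2 times it, then the intrinsics apply), "extrinsics" (4x4, takes a point from camera to world coordinates). Camera axes: x right, y down, z forward; pixel columns grow to the right and rows downward; lengths in m; the calibration is good to about 2 mm. A picture is of the moment at which its call begins. camera_info takes no time and is no camera call.
- robot.job_done(): hands the job in, once; it reports no verdict.
The state is a dict: "clock": time; "q": joint angles; "dq": joint speeds; "effort": joint torques, N m; "position": TCP position; "tcp_rot": TCP orientation; "ft_force": force on the tool from outside, world axes, zero at the start; "ft_torque": the same for the moment, N m; "width": finger opening in m.
Only numpy, scipy, OpenCV 4.12 (cv2) and the standard library are available. Lean on these libraries where they do the work, as an engineer would, in place of code of your own. Each camera call takes 0.05 s, during which the arm holds its last target.

TASK

The small bench polisher rocks because one of its four feet is screwed in too far: the one at the corner that the wooden wedge points to. With the fingertips, press down on its top above the short foot until you feel it rock down, let it come back up, then push the wedge, thin end first, along the bench under that foot until it is snug and the machine stands level. Press on the same spot again to check that it no longer rocks (if it does, push the wedge further and press again), then leave it standing level on the wedge; do not pick up or carry anything, shove the machine about or disturb the other things.

Things in the scene. Friction and masses are not known exactly. Their poses are not given: they have to be found in the camera images.
- machine: Bench polisher, about 3 kg: grey steel box 160 x 240 x 70 mm (x, y, z), top 98 mm and underside 28 mm above the bench, on domed rubber feet of 24 mm diameter at x = +/-55, y = +/-95 mm. On top a motor (66 mm thick, along y from y = -15 to 95, at x = -30, up to 164 mm high), a cork wheel past the +y end. Origin: under the box's centre, at bench level; z up.
- press_spot (a point): The point on the machine's flat top exactly above the short foot, 98 mm above the bench at rest, clear of the motor: the place to press. About 4 to 7 N there tips the machine until the short foot meets the bench; released, it comes back level.
- foot_spot (a point): The point straight below the centre of the short foot, at bench height. This foot, at the machine's x = +55, y = -95 mm, hangs 4 to 9 mm above the bench (differs each time); the machine rests level on the other three.
- machine_mid (a point): The centre of the machine's steel box, 63 mm above the bench.
- wedge: Plain wooden wedge, 160 mm long, 50 mm wide, lying flat on the bench, 120 g; 24 mm high at its thick end, tapering evenly to 2 mm at the thin end. Origin: centre of its underside, on the bench; x points to the thin end, y across, z up. It lies beside the machine's short end, thin end roughly towards the short foot.
- wedge_back (a point): Centre of the wedge's upright thick end face (50 mm wide, 24 mm high), 12 mm above the bench: the face to push on. Loose, the wedge slides at 1 to 2 N; once under the foot, a push of about 9 N sets it snug, and it stays there by friction.
- wedge_tip (a point): Middle of the wedge's thin end, at bench height.
- offcut: Bystander: a straight wooden offcut, 110 x 45 x 24 mm, not tapered. Origin: centre of its underside.
- compound_bar: Bystander: a reddish bar of polishing compound, 100 x 45 x 36 mm. Origin: centre of its underside.
- tin: Bystander: a plain round metal tin, 64 mm diameter, 75 mm high, upright. Origin: centre of its underside.
Not all that is in view belongs to the job. Leave any green or pink look-alike of the wedge alone.

How it is judged (in metres and radians):
On the way, in this order (a step that is already met when the one before it is completed fails the run):
1. the machine is pressed above its short foot and rocks down (tilts more than 0.025 rad) (contact force between the fingers and machine above 1 N and horizontal distance between the grasp point and press_spot below 0.05 m and angle between machine's own z axis and vertical above 0.025 rad), for 0.1 s.
2. the wedge carries the machine under the short foot and the machine is level (contact force between wedge and machine above 0.5 N and angle between machine's own z axis and vertical below 0.015 rad and contact force between the fingers and machine below 0.1 N), for 0.2 s.
3. pressed again above the short foot with more than 6 N, the machine stays level (within 0.015 rad) on the wedge (contact force between the fingers and machine above 6 N and horizontal distance between the grasp point and press_spot below 0.05 m and contact force between wedge and machine above 2 N and angle between machine's own z axis and vertical below 0.015 rad), for 0.2 s.
At the end, for the whole second after the job is handed in: The wedge lies flat on the bench with its slope under the short foot and carries load there (over 0.5 N); the machine is level within 0.015 rad, within 30 mm of where it stood, and all is at rest (contact force between wedge and machine above 0.5 N and angle between machine's own z axis and vertical below 0.015 rad and angle between wedge's own z axis and vertical below 0.03 rad and y of foot_spot in the frame of wedge between -0.025 and 0.025 m and x of foot_spot in the frame of wedge between -0.02 and 0.085 m and distance of machine_mid from where it was at the start of the episode below 0.03 m and linear speed of each of machine, wedge below 0.01 m/s); the robot touches nothing.
It fails at once if the wedge is lifted off the bench or tipped (height (world z) of wedge above 0.012 m or angle between wedge's own z axis and vertical above 0.2 rad).
It fails at once if the machine is lifted, tipped far or shoved more than 30 mm (height (world z) of machine_mid above 0.073 m or angle between machine's own z axis and vertical above 0.2 rad or distance of machine_mid from where it was at the start of the episode above 0.03 m).
It fails at once if a bystander is moved more than 20 mm (distance of any of offcut, compound_bar, tin from where it was at the start of the episode above 0.02 m).
It also fails if it takes over 67 s, if anything falls off the work surface, if the arm or the gripper's body presses on something with over 40 N, if the wrist force passes 120 N, or if a joint passes its speed limit or range.

## Working session

There is one attempt and no reset: what is moved stays moved. The work goes in short steps, Python scripts to look and compute and a tool call to move; the robot and the scene stay as the last step left them, time stands still between calls to the robot, and variables do not carry over. Pictures are saved under pics/ and viewed, and the job is handed in when it is done.

Besides the shell and the picture viewer there is one more tool, called after ">>>" as name(argument=value, ...) on one line, values as JSON. drive_tool: Moves the arm, as the interface text tells. Its arguments: {"type":"object","properties":{"series":{"type":"array","items":{"type":"number"}},"squeeze":{"type":"number"}},"required":["series"]}

```bash
mkdir -p pics
python3 - <<'E'
from cell import robot
import cv2
print(robot.sense()); print(robot.tcp_to_tips)
for n in("side","top"):
    cv2.imwrite(f"pics/{n}0.png",robot.grab_frame(n)); print(n,robot.camera_info(n))
E
```

```text
{'clock': 0.0, 'q': array([ 6.31496741e+01,  2.79221859e+00,  5.59100457e+00,  9.29345272e+01,
       -1.24966137e-03,  8.26799316e+01]), 'dq': array([-0.0418909 ,  0.01743324, -0.02839944, -0.03111236, -0.01356995,
        0.08725273]), 'effort': array([ 2.60241177e-04, -3.38772655e+01,  3.20021260e+01,  1.99299515e-02,
       -1.13569290e-04, -3.35353121e-06]), 'position': array([0.17523313, 0.4942518 , 0.23811796]), 'tcp_rot': array([ -96.79260756,   89.86425305, -116.32286353]), 'ft_force': array([-0.71398954,  0.76680537,  0.4234148 ]), 'ft_torque': array([ 0.01589296, -0.02363919, -0.03214338]), 'width': 0.08545953369991394}
0.008
side {'K': array([[479.31006473,   0.        , 261.38276577],
       [  0.        , 479.31006473, 194.80018733],
       [  0.        ,   0.        ,   1.        ]]), 'k1': -0.1117160111766042, 'extrinsics': array([[ 0.87468866, -0.25784192,  0.41041113,  0.11686555],
       [-0.48458907, -0.48208697,  0.72990793, -0.86496704],
       [ 0.00965299, -0.83732294, -0.54662338,  0.69839955],
       [ 0.        ,  0.        ,  0.        ,  1.        ]])}
top {'K': array([[430.58968756,   0.        , 262.75640063],
       [  0.        , 430.58968756, 193.76887578],
       [  0.        ,   0.        ,   1.        ]]), 'k1': -0.0036092315036238614, 'extrinsics': array([[ 9.46228376e-04, -9.99357902e-01,  3.58174437e-02,
         5.24083885e-01],
       [-9.99596098e-01, -1.96257350e-03, -2.83511898e-02,
        -2.77244989e-02],
       [ 2.84032799e-02, -3.57761502e-02, -9.98956116e-01,
         1.15670916e+00],
       [ 0.00000000e+00,  0.00000000e+00,  0.00000000e+00,
         1.00000000e+00]])}
```

View pics/side0.png

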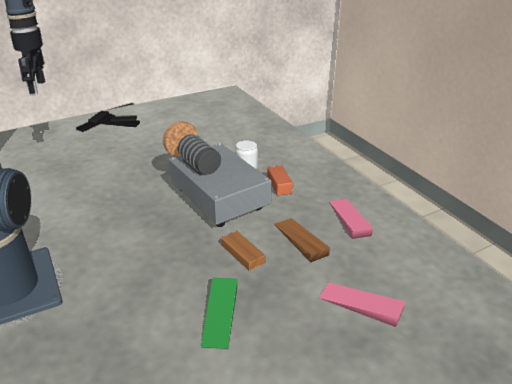

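View pics/top0.png

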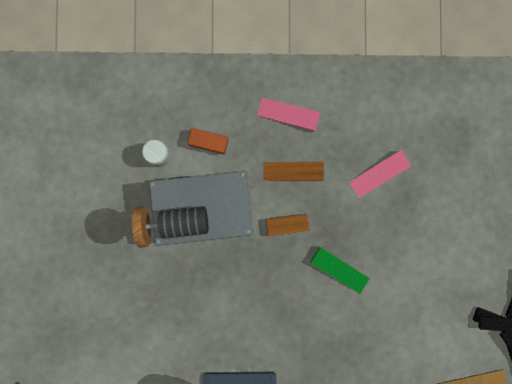

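Candidates: brown bar at top (293,172), about 60 px or 160 mm long, and brown bar at (287,225), about 42 px or 110 mm, which matches the offcut. The green and pink ones are look-alikes. The wedge should be the one at (293,172), so I'll enlarge it and measure.

```bash
cat > h.py <<'E'
import numpy as np,cv2
from cell import robot
def ray(n,px):
    c=robot.camera_info(n);K,k1,T=c["K"],c["k1"],c["extrinsics"]
    d=np.array([(px[0]-K[0,2])/K[0,0],(px[1]-K[1,2])/K[1,1]]);u=d.copy()
    for _ in range(30):u=d/(1+k1*(u@u))
    return T[:3,3],T[:3,:3]@np.array([u[0],u[1],1])
def plane(n,px,z):
    o,d=ray(n,px);return (o+d*(z-o[2])/d[2])
def proj(n,p):
    c=robot.camera_info(n);K,k1,T=c["K"],c["k1"],c["extrinsics"]
    q=T[:3,:3].T@(np.array(p)-T[:3,3]);u=q[:2]/q[2];u=u*(1+k1*(u@u))
    return np.array([K[0,0]*u[0]+K[0,2],K[1,1]*u[1]+K[1,2]])
E
python3 - <<'E'
from h import *
t=cv2.imread("pics/top0.png");s=cv2.imread("pics/side0.png")
a=cv2.resize(t[140:260,130:340],None,fx=3.7,fy=3.7,interpolation=cv2.INTER_CUBIC)
b=cv2.resize(s[140:280,160:340],None,fx=4,fy=4,interpolation=cv2.INTER_CUBIC)
cv2.imwrite("pics/tc.png",a);cv2.imwrite("pics/sc.png",b)
h=cv2.cvtColor(t,cv2.COLOR_BGR2HSV);print(h[172,293],h[225,287],h[141,208],h[210,235])
m=cv2.inRange(h,(5,100,40),(20,255,200))
cs,_=cv2.findContours(m,0,2)
for c in cs:
    if cv2.contourArea(c)>200:
        r=cv2.minAreaRect(c);bx=cv2.boxPoints(r);print("brown",r);print(bx.round(1).tolist());
        for p in bx: print(plane("top",p,0).round(4),plane("top",p,.024).round(4))
E
```

```text
[ 15 182 118] [ 15 182 118] [ 10 185 157] [ 93  20 113]
brown ((473.0, 376.5), (13.0, 66.0), 90.0)
[[440.0, 370.0], [506.0, 370.0], [506.0, 383.0], [440.0, 383.0]]
[ 0.0931 -0.537   0.    ] [ 0.102  -0.5264  0.024 ]
[ 0.0911 -0.7175  0.    ] [ 0.1001 -0.7032  0.024 ]
[ 0.0565 -0.7168  0.    ] [ 0.0662 -0.7025  0.024 ]
[ 0.0587 -0.5366  0.    ] [ 0.0683 -0.526   0.024 ]
brown ((287.219970703125, 224.53997802734375), (16.970561981201172, 41.577877044677734), 81.8698959350586)
[[265.3999938964844, 219.10000610351562], [306.6000061035156, 213.1999969482422], [309.0, 230.0], [267.79998779296875, 235.89999389648438]]
[ 0.4976 -0.0678  0.    ] [ 0.4981 -0.067   0.024 ]
[ 0.5134 -0.1787  0.    ] [ 0.5137 -0.1756  0.024 ]
[ 0.4683 -0.1851  0.    ] [ 0.4695 -0.1818  0.024 ]
[ 0.4526 -0.0743  0.    ] [ 0.4541 -0.0733  0.024 ]
brown ((141.0, 226.5), (39.0, 18.0), 90.0)
[[132.0, 207.0], [150.0, 207.0], [150.0, 246.0], [132.0, 246.0]]
[0.5296 0.2879 0.    ] [0.5295 0.2814 0.024 ]
[0.5297 0.2403 0.    ] [0.5295 0.2347 0.024 ]
[0.426  0.2392 0.    ] [0.4281 0.2337 0.024 ]
[0.4261 0.2867 0.    ] [0.4281 0.2802 0.024 ]
brown ((293.0, 171.0), (18.0, 60.0), 90.0)
[[263.0, 162.0], [323.0, 162.0], [323.0, 180.0], [263.0, 180.0]]
[ 0.6513 -0.0611  0.    ] [ 0.6486 -0.0604  0.024 ]
[ 0.6519 -0.2236  0.    ] [ 0.6493 -0.2196  0.024 ]
[ 0.6031 -0.2234  0.    ] [ 0.6015 -0.2194  0.024 ]
[ 0.6027 -0.0612  0.    ] [ 0.601  -0.0605  0.024 ]
brown ((207.3529510498047, 140.58824157714844), (38.80569839477539, 17.947635650634766), 14.03624439239502)
[[186.39999389648438, 144.60000610351562], [190.6999969482422, 127.19999694824219], [228.39999389648438, 136.60000610351562], [224.0, 154.0]]
[0.6974 0.145  0.    ] [0.6938 0.1414 0.024 ]
[0.7445 0.1336 0.    ] [0.74   0.1303 0.024 ]
[0.7196 0.0324 0.    ] [0.7156 0.0311 0.024 ]
[0.6725 0.0439 0.    ] [0.6694 0.0424 0.024 ]
```

View pics/tc.png

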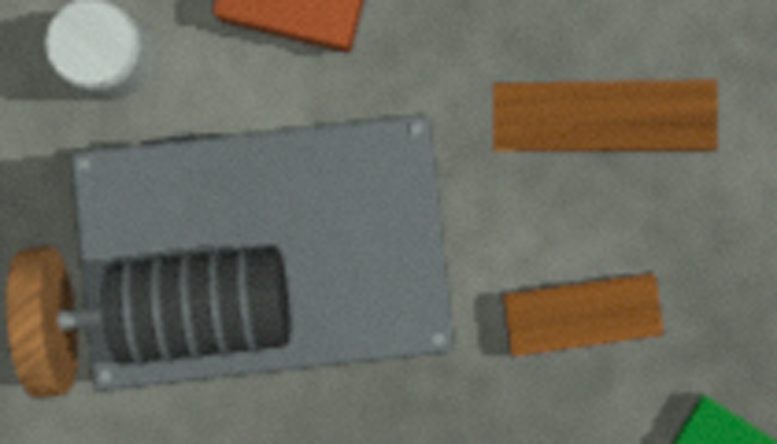

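View pics/sc.png

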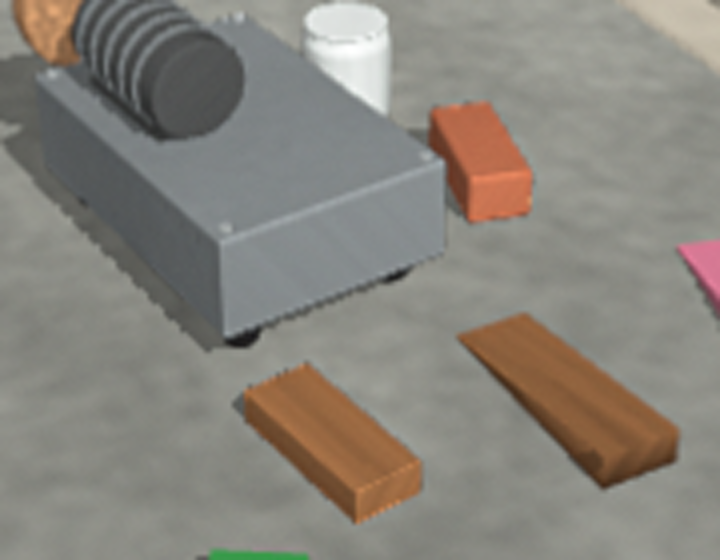

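The crop confirms it: (293,172) tapers down toward the machine and its thick end is on the right. The offcut at (287,225) has uniform height. Next I'll measure the machine's pose.

Run:
```python
from h import *
from scipy.spatial.transform import Rotation as R
t=cv2.imread("pics/top0.png")
px=np.array([(245.4,171.6),(252.4,235.1),(156.2,245.4),(150.5,181.9)])
g=cv2.cvtColor(t,cv2.COLOR_BGR2GRAY)
P=np.array([plane("top",p,.098) for p in px])
M=np.array([(.08,-.12),(-.08,-.12),(-.08,.12),(.08,.12)])
print(P.round(4)); print([np.linalg.norm(P[i]-P[(i+1)%4]).round(4) for i in range(4)])
c=P[:,:2].mean(0);Q=P[:,:2]-c
yaw=np.arctan2((M[:,0]*Q[:,1]-M[:,1]*Q[:,0]).sum(),(M*Q).sum())
r=np.array([[np.cos(yaw),-np.sin(yaw)],[np.sin(yaw),np.cos(yaw)]])
print("c",c,"yaw",np.degrees(yaw),"resid",(Q-M@r.T).round(4).tolist())
f=c+r@[.055,-.095];print("foot",f)
# side check: corners
for m in M: print("side",proj("side",[*(c+r@m),.098]).round(1))
s=cv2.imread("pics/side0.png")
for im,n in((t,"top"),(s,"side")):
    pts=[proj(n,[*(c+r@m),.098]) for m in M]+[proj(n,[*f,.098])]
    for p in pts: cv2.circle(im,tuple(int(round(v*8)) for v in p),8,(0,255,255),-1,shift=3)
    # wedge points
    for p in([.627,-.061,.002],[.6254,-.2194,.024],[.6254-.025,-.2194,.024],[.6254+.025,-.2194,.024],[.6254-.025,-.2194,0],[.602,-.061,.002],[.652,-.061,.002]):
        q=proj(n,p);cv2.circle(im,tuple(int(round(v*8)) for v in q),8,(255,255,0),-1,shift=3)
    x0,y0,x1,y1=(130,140,340,260) if n=="top" else (160,130,340,265)
    cv2.imwrite(f"pics/chk_{n}.png",cv2.resize(im[y0:y1,x0:x1],None,fx=3.7,fy=3.7,interpolation=cv2.INTER_CUBIC))
st=robot.sense();print(R.from_euler("xyz",st["tcp_rot"],degrees=True).as_matrix().round(3))
```

```text
[[ 0.6166 -0.015   0.098 ]
 [ 0.4606 -0.0325  0.098 ]
 [ 0.4358  0.2016  0.098 ]
 [ 0.5906  0.217   0.098 ]]
[np.float64(0.157), np.float64(0.2354), np.float64(0.1556), np.float64(0.2334)]
c [0.52588302 0.0927897 ] yaw 6.172718489595893 resid [[-0.0017, 0.003], [0.0014, 0.0026], [0.0023, -0.0019], [-0.002, -0.0037]]
foot [0.59077911 0.00425442]
side [270.7 180.3]
side [213.1 201.2]
side [166.4 158.6]
side [219.3 142.7]
[[-0.001  0.334  0.942]
 [-0.002  0.942 -0.334]
 [-1.    -0.002 -0.   ]]
```

View pics/chk_side.png

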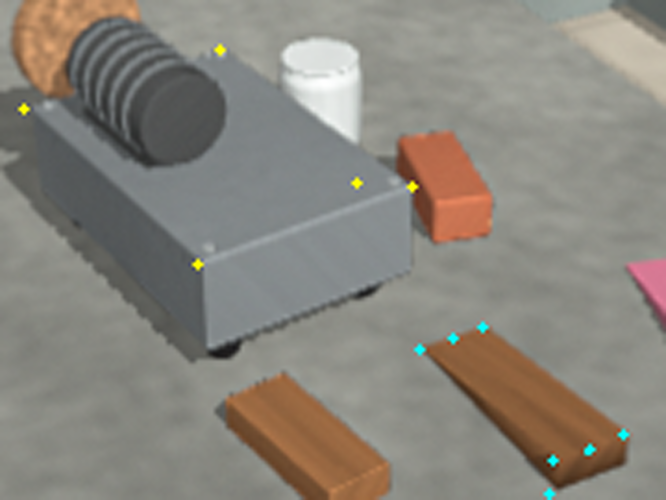

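View pics/chk_top.png

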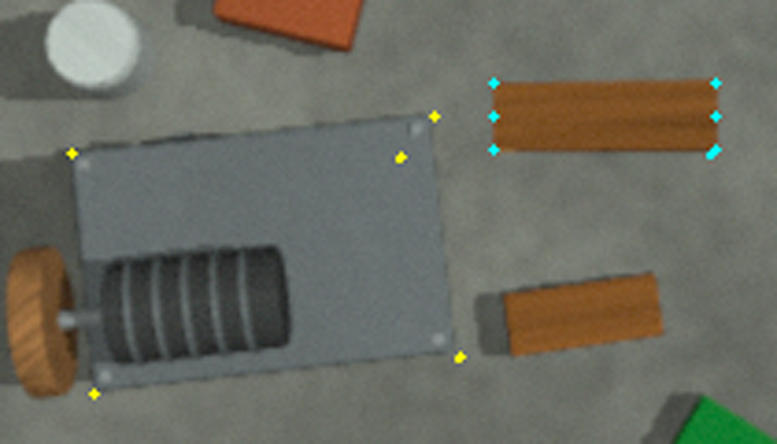

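The wedge runs almost exactly along world +y at x≈0.626, but the foot is at about (0.591, 0.004). It therefore needs a shift of about 35 mm in -x before it goes in. First comes the press, so I'll move above the spot with the tool y axis lined up with world y.

>>> drive_tool(series=[-1,-0.02,0,0,-10,-1,0,0,0,-9.5,-1,0,-0.04,0.035,0,-1,0,-0.04,0.035,0,-1,0,-0.04,0.035,0,-1,0,-0.04,0.035,0,-1,0,-0.04,0.035,0,-1,0,-0.04,0.035,0], squeeze=20)

```text
clock: 1.1
position: [0.3861, 0.2532, 0.2588]
tcp_rot: [-167.7, 90.0, -167.7]
ft_force: [0.9, 0.8, 0.3]
width: -0.0001
```

>>> drive_tool(series=[-1,0,-0.041,0.034,0,-1,0,-0.041,0.034,0,-1,0,-0.041,0.034,0,-1,0,-0.041,0.034,0,-1,0,-0.041,0.034,0,-1,0,-0.041,0.034,0,-1,0,0,0,0,-1,0,0,0,0])

```text
clock: 2.1
position: [0.5887, 0.0088, 0.2586]
tcp_rot: [160.6, 89.9, 160.5]
ft_force: [0.7, -0.5, -0.4]
width: -0.0001
```

Run:
```python
from h import *
from scipy.spatial.transform import Rotation as R
st=robot.sense();print(st["clock"],st["q"].round(2),st["position"],st["ft_force"]);print(R.from_euler("xyz",st["tcp_rot"],degrees=True).as_matrix().round(3))
```

```text
2.1 [-5.690e+00  1.300e+01  1.923e+01  9.635e+01  3.000e-02 -5.640e+00] [0.58870994 0.00878327 0.25855465] [ 0.66432391 -0.53270109 -0.40621242]
[[-0.002  0.001  1.   ]
 [ 0.001  1.    -0.001]
 [-1.     0.001 -0.002]]
```

>>> drive_tool(series=[-1,0.04,-0.005,0.002,0,-1,0.04,0,0,0,-1,0.04,0,0,0,-1,0.022,0,0,0,-1,0,0,0,0,-1,0,0,0,0])

```text
clock: 2.85
position: [0.5916, 0.0044, 0.119]
tcp_rot: [-3.3, 89.9, -3.2]
ft_force: [-0.2, 0.3, 0.3]
width: 0.0001
```

>>> drive_tool(series=[-1,0.003,0,0,0,-1,0.003,0,0,0,-1,0.003,0,0,0,-1,0,0,0,0])

```text
clock: 3.35
position: [0.591, 0.0035, 0.1079]
tcp_rot: [171.7, 90.0, 171.6]
ft_force: [-0.1, 0.3, -0.3]
width: -0.0002
```

>>> drive_tool(series=[-1,0.003,0,0,0,-1,0.002,0,0,0,-1,0,0,0,0])

```text
clock: 3.72
position: [0.592, 0.0034, 0.1049]
tcp_rot: [-14.7, 89.9, -14.7]
ft_force: [-1.2, 0.2, 5.0]
width: -0.0001
```

>>> drive_tool(series=[-1,0.002,0,0,0,-1,0.001,0,0,0,-1,0,0,0,0])

```text
clock: 4.1
position: [0.5935, 0.0027, 0.1032]
tcp_rot: [-18.3, 89.6, -18.4]
ft_force: [0.1, -1.3, 7.2]
width: -0.0002
```

>>> drive_tool(series=[-1,0.002,0,0,0,-1,0.001,0,0,0,-1,0,0,0,0])

```text
clock: 4.47
position: [0.5951, 0.002, 0.1014]
tcp_rot: [-19.2, 89.4, -19.2]
ft_force: [1.8, -2.1, 8.1]
width: -0.0003
```

>>> drive_tool(series=[-1,0.002,0,0,0,-1,0,0,0,0,-1,0,0,0,0])

```text
clock: 4.85
position: [0.5961, 0.0016, 0.1003]
tcp_rot: [-19.2, 89.3, -19.2]
ft_force: [3.5, -3.2, 10.1]
width: 0.0001
```

Run:
```python
from h import *
s=robot.grab_frame("side");print(robot.sense()["ft_force"])
a=cv2.imread("pics/side0.png")
o=np.hstack([cv2.resize(i[140:240,160:290],None,fx=3,fy=5) for i in(a,s)])
cv2.imwrite("pics/press1.png",o)
```

```text
[ 2.6298559  -2.94988365  9.64923117]
```

View pics/press1.png

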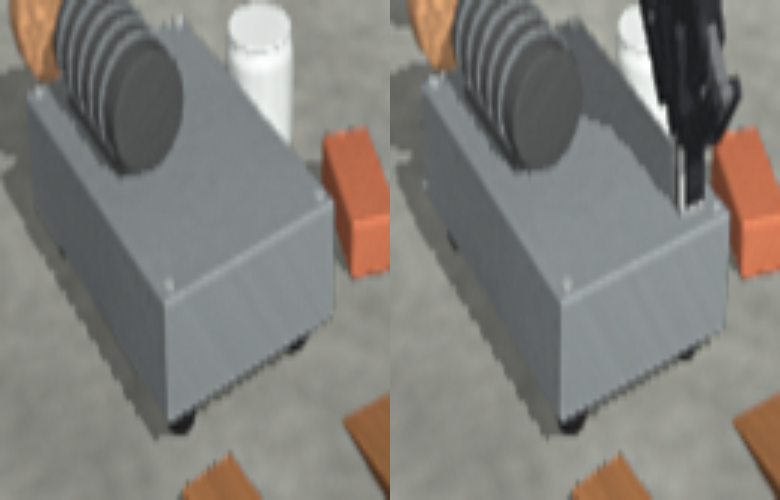

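The machine visibly rocked down: its right corner moved from row 197 to 210 in the crop, about 6 mm at the tips. I'll release it and look again.

>>> drive_tool(series=[-1,-0.006,0,0,0,-1,-0.008,0,0,0,-1,-0.03,0,0,0,-1,-0.04,0,0,0,-1,0,-0.05,0.03,0,-1,0,-0.05,0.03,0,-1,0,-0.05,0.03,0,-1,0,0,0,0])

```text
clock: 5.9
position: [0.6814, -0.1504, 0.1745]
tcp_rot: [172.8, 89.7, 172.5]
ft_force: [-0.7, 0.5, 0.2]
width: -0.0001
```

Run:
```python
from h import *
s=robot.grab_frame("side");t=robot.grab_frame("top");st=robot.sense();print(st["position"],st["ft_force"],st["q"].round(1))
cv2.imwrite("pics/s2.png",s);cv2.imwrite("pics/t2.png",t)
a=cv2.imread("pics/side0.png");b=cv2.imread("pics/top0.png")
o=np.hstack([cv2.resize(i[140:240,160:290],None,fx=3,fy=3) for i in(a,s)])
p=np.hstack([cv2.resize(i[150:260,130:260],None,fx=3,fy=3) for i in(b,t)])
cv2.imwrite("pics/rel.png",np.vstack([o,p])[:600])
```

```text
[ 0.68056265 -0.14663482  0.17725317] [-0.05342144  0.36958163  1.02005195] [-17.7  29.5  31.1  91.8   0.  -17.6]
```

View pics/rel.png

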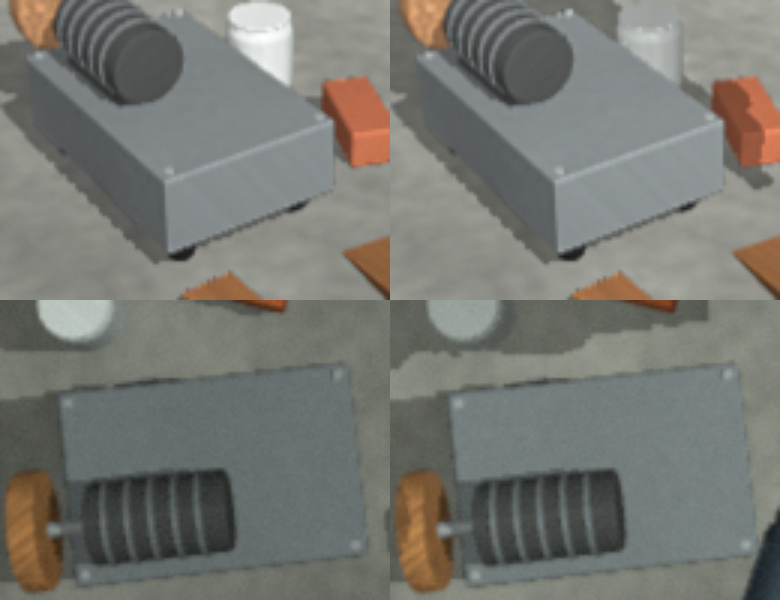

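It came back level with no shift. Next I'll lower the half-open fingers beside the wedge's +x side, to slide it square toward -x.

>>> drive_tool(series=[-0.2,0.04,-0.015,0.003,0,-0.2,0.04,0,0,0,-0.2,0.04,0,0,0,-0.2,0.03,0,0,0,-0.2,0,0,0,0,-0.2,0,0,0,0])

```text
clock: 6.75
position: [0.6849, -0.1606, 0.0315]
tcp_rot: [-14.3, 89.9, -14.3]
ft_force: [1.2, -0.4, 1.0]
width: 0.0344
```

Run:
```python
from h import *
s=robot.grab_frame("side");st=robot.sense();print(st["position"],st["ft_force"],st["q"].round(1),st["width"])
cv2.imwrite("pics/s3.png",cv2.resize(s[100:300,200:400],None,fx=3,fy=3))
```

```text
[ 0.68559119 -0.16110577  0.03231703] [0.03098456 0.23745616 0.22753052] [-18.7  31.9  17.8  75.7   0.  -18.7] 0.033965393068596916
```

View pics/s3.png

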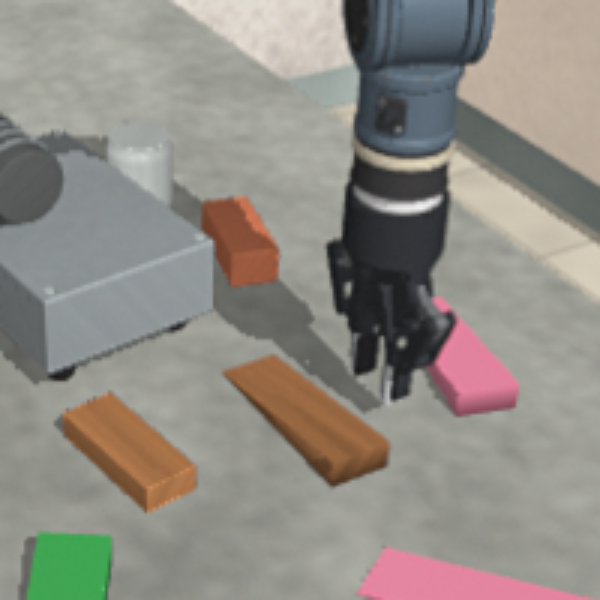

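>>> drive_tool(series=[-0.2,0.01,0,0,0,-0.2,0.01,0,0,0,-0.2,0,0,-0.01,0,-0.2,0,0,-0.01,0,-0.2,0,0,-0.006,0,-0.2,0,0,-0.006,0,-0.2,0,0,0,0])

```text
clock: 7.68
position: [0.6517, -0.1615, 0.0096]
tcp_rot: [-108.2, 90.0, -108.3]
ft_force: [0.2, -0.4, 0.2]
width: 0.0341
```

>>> drive_tool(series=[-0.2,0,0,-0.006,0,-0.2,0,0,-0.006,0,-0.2,0,0,-0.005,0,-0.2,0,0,0,0])

```text
clock: 8.18
position: [0.6345, -0.1614, 0.0093]
tcp_rot: [176.2, 90.0, 176.1]
ft_force: [0.5, -0.2, -0.3]
width: 0.0343
```

```bash
cat >> h.py <<'E'
def look(tag):
    t=robot.grab_frame("top");cv2.imwrite(f"pics/t_{tag}.png",t)
    s=robot.grab_frame("side");cv2.imwrite(f"pics/s_{tag}.png",s)
    st=robot.sense();print(st["clock"],st["position"],st["ft_force"],st["width"])
    a=cv2.resize(t[130:270,130:350],None,fx=2.5,fy=2.5,interpolation=cv2.INTER_CUBIC)
    b=cv2.resize(s[140:280,180:350],None,fx=2.8,fy=2.8,interpolation=cv2.INTER_CUBIC)
    cv2.imwrite(f"pics/{tag}_a.png",a);cv2.imwrite(f"pics/{tag}_b.png",b)
E
python3 -c "from h import *;look('p1')"
```

```text
8.275 [ 0.63467998 -0.16132059  0.00904309] [-0.90468612  0.3860015  -1.05558757] 0.034042342444363716
```

View pics/p1_a.png

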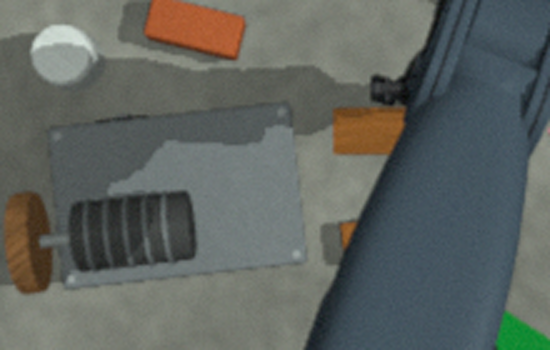

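View pics/p1_b.png

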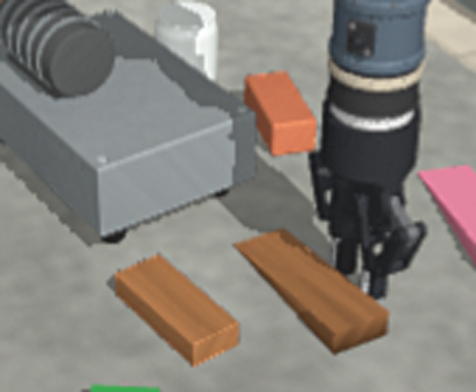

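>>> drive_tool(series=[-0.2,0,0,-0.004,0,-0.2,0,0,-0.003,0,-0.2,0,0,0,0])

```text
clock: 8.65
position: [0.6277, -0.1614, 0.0092]
tcp_rot: [174.7, 90.0, 174.7]
ft_force: [0.6, 0.3, -0.0]
width: 0.0343
```

>>> drive_tool(series=[-0.2,0,0,0.02,0,-0.2,0,0,0.02,0,-0.2,-0.05,0,0,0,-0.2,-0.05,0,0,0,-1,0,-0.05,-0.02,10,-1,0,-0.05,-0.02,10,-1,0,0,0,10,-1,0,0,0,10])

```text
clock: 9.65
position: [0.6191, -0.2582, 0.1093]
tcp_rot: [-174.3, 90.0, 145.2]
ft_force: [-1.3, -0.1, -0.1]
width: -0.0
```

>>> drive_tool(series=[-1,0,0,0,10,-1,0,0,0,10,-1,0,0,0,10,-1,0,0,0,10,-1,0,0,0,10,-1,0,0,0,0])

```text
clock: 10.4
position: [0.6196, -0.2572, 0.1092]
tcp_rot: [-105.6, 90.0, 164.5]
ft_force: [0.3, 0.2, -0.4]
width: 0.0003
```

Run:
```python
from h import *;look('p2')
from scipy.spatial.transform import Rotation as R
st=robot.sense();print(st["q"].round(1));print(R.from_euler("xyz",st["tcp_rot"],degrees=True).as_matrix().round(3))
```

```text
10.5 [ 0.61965764 -0.25713845  0.10923637] [-0.66703314 -0.12115196  0.15018338] 5.785739300849961e-05
[-28.3  25.2  17.5  82.3  -0.   61.6]
[[-0.     1.     0.002]
 [ 0.     0.002 -1.   ]
 [-1.    -0.    -0.   ]]
```

View pics/p2_a.png

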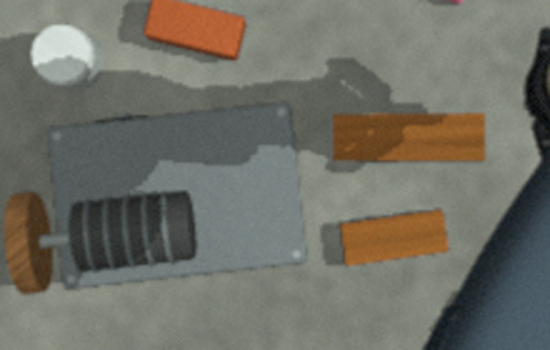

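View pics/p2_b.png

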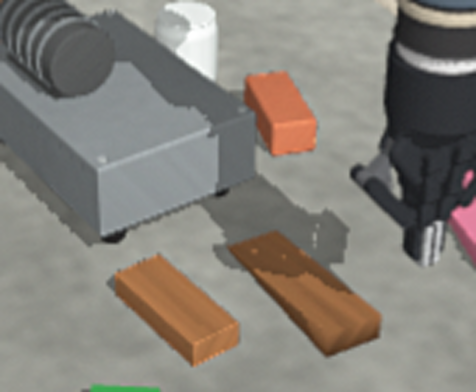

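```bash
cat >> h.py <<'E'
def wedge(img):
    h=cv2.cvtColor(img,cv2.COLOR_BGR2HSV);m=cv2.inRange(h,(5,100,25),(22,255,220))
    cs,_=cv2.findContours(m,0,2)
    for c in cs:
        x,y,w,hh=cv2.boundingRect(c)
        if cv2.contourArea(c)>200 and 240<x<300:
            sub=m[y:y+hh,x:x+w]>0;
            cols=[(x+i,y+np.nonzero(sub[:,i])[0].mean()) for i in range(3,w-3)]
            A=np.array(cols);k=np.polyfit(A[:,0],A[:,1],1)
            l,r=x-.5,x+w-.5
            print((x,y,w,hh),"tip",plane("top",(l,np.polyval(k,l)),.002),"back",plane("top",(r,np.polyval(k,r)),.024))
E
python3 -c "
from h import *
wedge(cv2.imread('pics/top0.png'));wedge(cv2.imread('pics/t_p2.png'))"
```

```text
(266, 214, 43, 22) tip [ 0.47477704 -0.06793091  0.002     ] back [ 0.4915802  -0.18054044  0.024     ]
(263, 162, 61, 19) tip [ 0.62676219 -0.0597482   0.002     ] back [ 0.62537133 -0.22080178  0.024     ]
(266, 214, 43, 22) tip [ 0.4747886 -0.0679309  0.002    ] back [ 0.49149771 -0.1805402   0.024     ]
(263, 175, 61, 19) tip [ 0.59060352 -0.0597832   0.002     ] back [ 0.59032047 -0.22065585  0.024     ]
```

>>> drive_tool(series=[-1,0.03,-0.029,0,0,-1,0.03,0,0,0,-1,0.02,0,0,0,-1,0.017,0,0,0,-1,0,0,0,0,-1,0,0,0,0])

```text
clock: 11.25
position: [0.5918, -0.2576, 0.0134]
tcp_rot: [61.6, 89.9, -28.4]
ft_force: [0.1, 0.1, 0.3]
width: -0.0003
```

>>> drive_tool(series=[-1,0,0,-0.01,0,-1,0,0,-0.01,0,-1,0,0,-0.008,0,-1,0,0,-0.008,0,-1,0,0,-0.008,0,-1,0,0,-0.008,0,-1,0,0,0,0])

```text
clock: 12.12
position: [0.5906, -0.204, 0.012]
tcp_rot: [-152.3, 89.9, 117.7]
ft_force: [0.3, -0.0, -0.2]
width: 0.0001
```

>>> drive_tool(series=[-1,0,0,-0.008,0,-1,0,0,-0.008,0,-1,0,0,-0.008,0,-1,0,0,-0.008,0,-1,0,0,-0.006,0,-1,0,0,0,0])

```text
clock: 12.88
position: [0.5908, -0.1664, 0.0123]
tcp_rot: [-179.1, 90.0, 90.9]
ft_force: [0.3, 0.0, -0.1]
width: -0.0002
```

```bash
python3 -c "from h import *;look('p3')"
```

```text
12.975 [ 0.59091003 -0.16704769  0.01241641] [ 0.73170254 -0.63649145  0.26554044] 0.00018116342695741718
```

View pics/p3_b.png

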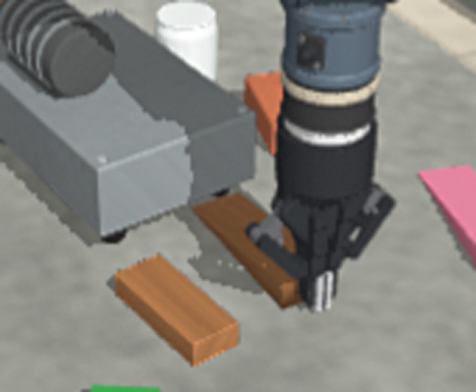

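The side crop shows the wedge sliding straight, with its thin end at about (205,205) just short of the short foot at (222,190). I'll keep pushing in small steps and watch the force.

>>> drive_tool(series=[-1,0,0,-0.004,0,-1,0,0,-0.004,0,-1,0,0,-0.003,0,-1,0,0,0,0])

```text
clock: 13.48
position: [0.5908, -0.1557, 0.0123]
tcp_rot: [173.2, 90.0, 83.2]
ft_force: [-0.2, -0.6, 0.2]
width: -0.0002
```

>>> drive_tool(series=[-1,0,0,-0.003,0,-1,0,0,-0.003,0,-1,0,0,0,0])

```text
clock: 13.85
position: [0.5907, -0.1497, 0.0122]
tcp_rot: [-166.3, 90.0, 103.7]
ft_force: [-0.1, 0.2, -0.4]
width: -0.0002
```

>>> drive_tool(series=[-1,0,0,-0.003,0,-1,0,0,-0.003,0,-1,0,0,0,0])

```text
clock: 14.22
position: [0.5907, -0.1437, 0.0123]
tcp_rot: [-164.5, 90.0, 105.5]
ft_force: [0.4, -0.4, -0.2]
width: 0.0003
```

>>> drive_tool(series=[-1,0,0,-0.003,0,-1,0,0,0,0,-1,0,0,0,0])

```text
clock: 14.6
position: [0.5908, -0.141, 0.0123]
tcp_rot: [-179.0, 90.0, 91.0]
ft_force: [-0.6, 0.8, -0.1]
width: 0.0001
```

>>> drive_tool(series=[-1,0,0,-0.003,0,-1,0,0,0,0])

```text
clock: 14.85
position: [0.5908, -0.1387, 0.0123]
tcp_rot: [0.4, 89.9, -89.6]
ft_force: [-0.6, -2.6, 0.0]
width: 0.0001
```

>>> drive_tool(series=[-1,0,0,-0.003,0,-1,0,0,0,0])

```text
clock: 15.1
position: [0.5909, -0.1367, 0.0125]
tcp_rot: [2.7, 89.8, -87.4]
ft_force: [-0.7, -5.1, -0.7]
width: -0.0001
```

>>> drive_tool(series=[-1,0,0,-0.003,0,-1,0,0,0,0])

```text
clock: 15.35
position: [0.591, -0.135, 0.0127]
tcp_rot: [3.3, 89.7, -86.9]
ft_force: [-0.3, -7.8, -1.0]
width: 0.0004
```

The force is climbing, so the wedge is under the foot. One more step should reach about 9 N.

>>> drive_tool(series=[-1,0,0,-0.002,0,-1,0,0,0,0,-1,0,0,0,0])

```text
clock: 15.72
position: [0.5912, -0.1345, 0.0129]
tcp_rot: [4.8, 89.5, -85.4]
ft_force: [-1.5, -8.9, -1.1]
width: -0.0001
```

```bash
python3 -c "from h import *;look('p4');print(robot.sense()['ft_force'])"
```

```text
15.825 [ 0.5912008  -0.13450267  0.01285903] [ -0.2994152  -10.44553606  -0.36833685] -3.554154384443145e-05
[ -0.2994152  -10.44553606  -0.36833685]
```

View pics/p4_b.png

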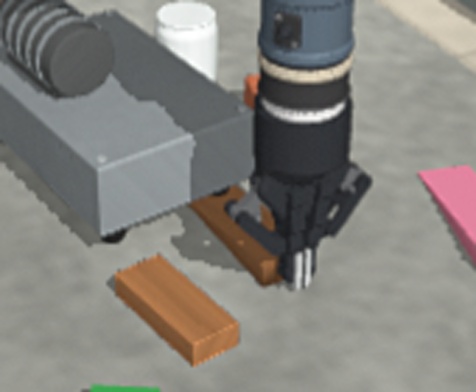

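Snug at about 10 N with the wedge stopped. I'll back off straight, rise and go over the press spot.

>>> drive_tool(series=[-1,0,0,0.005,0,-1,0,0,0.015,0,-1,0,0,0.015,0,-1,-0.05,0,0,0,-1,-0.05,0,0,0,-1,-0.03,0,0,0,-1,0,0,0,0])

```text
clock: 16.7
position: [0.5931, -0.1666, 0.1465]
tcp_rot: [71.1, 89.6, -19.0]
ft_force: [0.3, 0.8, -0.4]
width: -0.0
```

```bash
python3 -c "from h import *;look('p5')
wedge(cv2.imread('pics/t_p5.png'))"
```

```text
16.8 [ 0.59068628 -0.16550572  0.14180142] [-0.61411309 -0.9195858  -0.07164168] -0.00022960116518060974
(266, 216, 30, 20) tip [ 0.47042322 -0.06793405  0.002     ] back [ 0.49533486 -0.14619769  0.024     ]
(247, 175, 40, 20) tip [ 0.59048189 -0.01682722  0.002     ] back [ 0.59066869 -0.12254771  0.024     ]
```

View pics/p5_b.png

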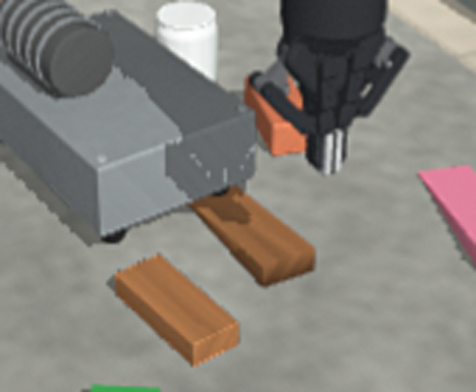

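View pics/p5_a.png

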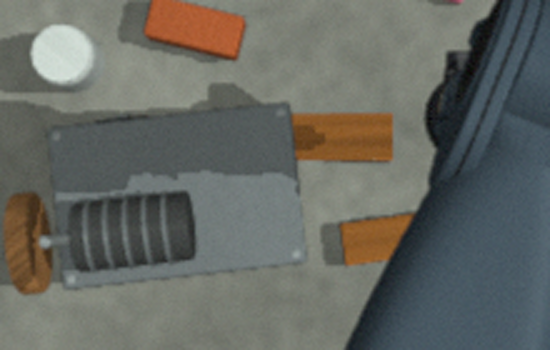

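>>> drive_tool(series=[-1,0,0,-0.043,0,-1,0,0,-0.043,0,-1,0,0,-0.043,0,-1,0,0,-0.041,0,-1,0.01,0,0,0,-1,0.015,0,0,0,-1,0,0,0,0,-1,0,0,0,0])

```text
clock: 17.8
position: [0.5905, 0.0038, 0.1166]
tcp_rot: [-92.2, 89.9, 177.6]
ft_force: [0.4, -0.5, -0.4]
width: -0.0001
```

>>> drive_tool(series=[-1,0.004,0,0,0,-1,0.004,0,0,0,-1,0.002,0,0,0,-1,0,0,0,0])

```text
clock: 18.3
position: [0.5907, 0.0049, 0.1071]
tcp_rot: [-92.7, 90.0, 177.3]
ft_force: [-0.1, -0.4, -0.2]
width: -0.0001
```

>>> drive_tool(series=[-1,0.002,0,0,0,-1,0,0,0,0])

```text
clock: 18.55
position: [0.5912, 0.0049, 0.1059]
tcp_rot: [83.3, 89.9, -6.7]
ft_force: [-0.4, -0.8, 1.8]
width: -0.0003
```

>>> drive_tool(series=[-1,0.002,0,0,0,-1,0,0,0,0])

```text
clock: 18.8
position: [0.5913, 0.0049, 0.1058]
tcp_rot: [82.0, 89.9, -8.1]
ft_force: [-3.0, 0.8, 10.2]
width: 0.0
```

>>> drive_tool(series=[-1,0.002,0,0,0,-1,0,0,0,0])

```text
clock: 19.05
position: [0.5915, 0.0049, 0.1057]
tcp_rot: [81.0, 89.8, -9.0]
ft_force: [-5.6, -0.2, 14.7]
width: 0.0
```

It holds firm: the force went from 1.8 N to 14.7 N while the tip dropped only 0.2 mm, where before it sank about 6 mm. I'll hold briefly, then release.

>>> drive_tool(series=[-1,0,0,0,0,-1,0,0,0,0,-1,0,0,0,0,-1,0,0,0,0])

```text
clock: 19.55
position: [0.5915, 0.0049, 0.1057]
tcp_rot: [81.4, 89.8, -8.6]
ft_force: [-6.3, 0.2, 14.7]
width: 0.0001
```

>>> drive_tool(series=[-1,-0.006,0,0,0,-1,-0.02,0,0,0,-1,-0.04,0,0,0,-1,-0.04,0,0,0,-1,0,0,0.05,0,-1,0,0,0.05,0,-1,0,0,0.05,0,-1,0,0,0,0])

```text
clock: 20.55
position: [0.5904, -0.1487, 0.2061]
tcp_rot: [-64.3, 89.9, -154.6]
ft_force: [-0.1, 0.2, -0.6]
width: 0.0001
```

>>> drive_tool(series=[-1,0,0,0.05,0,-1,0,0,0.05,0,-1,0,0,0,0,-1,0,0,0,0,-1,0,0,0,0])

```text
clock: 21.18
position: [0.591, -0.2434, 0.2073]
tcp_rot: [-169.5, 90.0, 100.6]
ft_force: [-1.5, 0.2, -0.2]
width: 0.0001
```

```bash
python3 -c "from h import *;look('p6')
wedge(cv2.imread('pics/t_p6.png'))
a=cv2.imread('pics/side0.png');b=cv2.imread('pics/s_p6.png')
cv2.imwrite('pics/fin.png',np.hstack([cv2.resize(i[140:240,160:290],None,fx=3,fy=5) for i in(a,b)]))"
```

```text
21.275 [ 0.59106939 -0.24367259  0.20754514] [ 0.59907345 -0.29587225 -0.12505213] 0.00023201787732053214
(266, 214, 43, 22) tip [ 0.47469327 -0.06793097  0.002     ] back [ 0.49159158 -0.18054047  0.024     ]
(247, 175, 40, 20) tip [ 0.59049575 -0.01682718  0.002     ] back [ 0.59057731 -0.12254762  0.024     ]
```

View pics/fin.png

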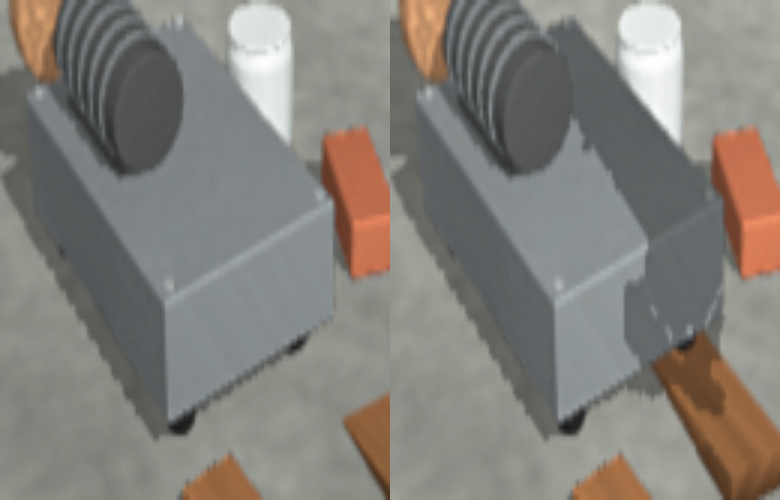

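View pics/p6_a.png

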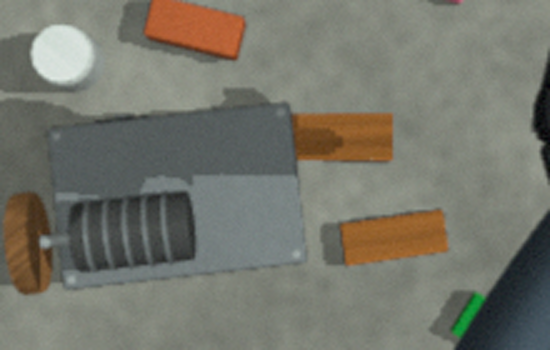

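The machine's corners match the start picture, the wedge sits under the foot, and the bystanders and gripper are clear. Handing in.

```bash
python3 -c "
from cell import robot
print(robot.job_done(),robot.sense()['clock'])"
```

```text
the job is handed in; nothing more can be done
the job is handed in; nothing more can be done
```

I handed the job in at about 21 s of the 67 s allowed; no verdict was reported. The machine stands level on the wedge, and it no longer rocks.

- **First press:** I pressed above the short foot with up to about 10 N, and the tips sank about 6 mm as the machine rocked down. When released it came back level.
- **Wedge:** it lay about 35 mm to one side of the foot, so I slid it sideways into line. I then pushed it thin end first along the bench until the push reached about 10 N and it stopped.
- **Second press:** on the same spot at about 14.7 N, the tip dropped only 0.2 mm, so no further push was needed.
- **Last pictures:** the machine's corners match the start picture. The wedge did not move between the second press and the final look, and its back face is at y≈-0.1225 m. That puts the foot at about x≈+0.046 m, y≈0 in the wedge's frame, which is inside the limits. The offcut, compound bar and tin look where they were, and the gripper is clear of everything.

One thing disagreed slightly: the machine's top measured about 235 x 156 mm instead of 240 x 160 mm, probably from rounded edges. It did not affect the job.

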